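# Mix the paint by rolling its bottle on the carrying board, then hold it out to the painter

## Task

Pick up the carrying board by its handle with the full paint bottle lying loose on it. Mix the paint by tilting the held board so that the bottle rolls gently to and fro twice, each time well out towards the open ends but never off them; then bring the board over the grey felt mat and hold it there for the painter for at least 5 seconds: level, steady, lined up with the mat, centred over it, about 100 mm above the bench, the bottle lying still near the middle of the board. Leave the boot and the other paints alone, and finish while still holding the board there.

Things in the scene. Friction and masses are not known exactly. Their poses are not given: they have to be found in the camera images.
- board: Carrying board, 0.5 kg nominal, flat on the bench: plywood plate 220 mm along its x, 400 mm along its y, 9 mm thick. Origin: centre of the plate's underside, z up. Along both long sides (x = +-106 mm) a lip 8 mm thick, its top 25 mm above the underside; both ends (y = +-200 mm) are open, without rim. A bow handle stands over the middle.
- grip (a point): Centre of the handle's grip, 160 mm above the board's underside at the board's x = y = 0, axes as the board's. Straight square wooden bar along x, 24 mm wide (y), 26 mm high, 220 mm long; a steel strap 16 mm wide carries each end at x = +-112 mm, y = 0. Pinch it across y from above at its middle.
- plate (a point): Centre of the plate's upper face, 9 mm above the board's underside, axes as the board's. Rolling drag of the bottle on it is equal to a slope of about 0.017 rad: on a slope of a rad it speeds up downhill along the board's y at about 6.7 x (a - 0.017) m/s2, on the level it slows at 0.11 m/s2. If the level board speeds up along its y by over 0.17 m/s2, the bottle rolls back.
- paint: Full paint bottle lying on the board, its axis along the board's x, cap towards +x: red round body 60 mm in diameter, 138 mm long, with a paper label, and a white cap 34 mm in diameter. Origin: on its axis, 68 mm from its base, 39 mm above the board's underside; x along the axis, towards the cap. Nominal 0.24 kg, radius of gyration about the axis 20 mm.
- mat: Grey felt mat fixed on the bench, 240 mm along its x, 360 mm along its y, 3 mm thick. Origin: centre of its underside. The board's long side (its y) is to be parallel to the mat's long side.
- boot: Black ankle boot with steel studs, 290 x 102 mm, 190 mm high, standing at the far side of the bench, to be left alone. Origin: centre of its underside, x towards the toe.
- cup: Steel paint cup, 90 mm across the rim, 60 mm high, standing at the far side, to be left alone. Origin: centre of its underside.
- bottle: White bottle, 52 mm in diameter, 125 mm high, standing upright on the bench at the far side, to be left alone. Origin: centre of its underside.
- jar: Small grey jar, 44 mm in diameter, 62 mm high, standing at the far side, to be left alone. Origin: centre of its underside.
Not all that is in view belongs to the job. Of the things that look like the paint, the middle-sized one is meant.

How it is judged:
By the outcome, as a careful person would: the job done as asked, in the order asked, and still so for the second after the job is handed in, while the arm keeps its last pose, push and grip.
It also fails if it takes over 70 s, if anything falls off the work surface, if the arm or the gripper's body presses on something with over 40 N, if the wrist force passes 120 N, or if a joint passes its speed limit or range.

## Robot

A 6-joint arm with a two-finger parallel gripper is mounted at the origin on the work surface. World frame = base frame: x ahead of the robot, y to its left, z up, the work surface at z = 0. Lengths are in m, angles in rad, forces in N, time in s.
With the tool pointing down it reaches from about 0.35 to 0.975 m from the base axis. Payload 4.9 kg.
Tool frame: the origin (TCP) lies at the very end of the fingers, on their centre line; the grasp point (between the pads) lies ctrl.hold_point_z behind it (ctrl.hold_point_z is the distance from the TCP to the grasp point, in m); z points along the fingers, y is the line along which they close (so a half turn about z gives the same grasp; the last joint's range is limited). The gripper opens to 85 mm and grips with 20 to 120 N. Pads are 22 mm wide; open, the fingers measure 114 mm over their backs; the gripper's body (76 mm by 85 mm) begins 54 mm behind the grasp point. The pads swing forward as they close: fully open they stand 13 mm farther back than shut.
Start: joints at [1.007, 0.053, 1.613, -0, 1.476, -0.119], TCP at [0.269, 0.564, 0.231] pointing down, gripper open.
Joint ranges: [-3.01, 3.01], [-1.01, 2.22], [0.06, 2.58], [-1.02, 4.17], [0.09, 2.62], [-3.14, 3.14]. Speed limits (rad/s): [2.57, 2.57, 3.14, 3.14, 3.14, 3.14].

## Interface

Orientations are given as a rotation vector (axis times angle).
In Python, from station import ctrl gives the robot as it stands. The module is installed in compiled form; this text tells all that it offers.
- The arm moves only by the tool jog_arm, never from a script. Its argument "deltas" is a list of rows, each a list of 3 entries, a list of its own where there are three numbers: the closure, from -1 (fully open) to 1 (shut), then the shift along the world's x, y, z scaled (see below), then the turn, a rotation vector about the world's x, y, z scaled (see below). A call has 1 to 12 rows; each row is the pose to reach, as a shift and turn from the pose commanded when the call began, turning the shorter way round; what a row does not reach only later rows make up. The controller multiplies each number of a shift by 0.4 m and each number of a turn by 180 degrees. A row lasts 1/12 s, in which the tool goes at most 41.7 mm and 7.16 degrees, less where a joint would pass 70% of its speed; a pose out of reach is approached as far as the arm can. A call with a number of a shift or a turn outside -1 to 1 is refused whole. A call with a gripper value outside its range is refused whole. The fingers move at their own pace and stop on an object; "squeeze" is the grip in N (left out, the last holds). Time passes only in rows, so rows that repeat a pose let the fingers close. It gives the time, the measured TCP pose, the force, the opening and the grip force at its end, in the units of the state.
- ctrl.get_obs(): the state, without advancing time (a new reading comes with each control period).
- ctrl.get_image(name): name is "side" or "top"; returns the picture (400x640x3 uint8, red, green, blue); there is no depth.
- ctrl.get_calibration(name): a dict with "K" (3x3 intrinsics, pixels), "extrinsics" (4x4, takes a point from world to camera coordinates). Camera axes: x right, y down, z forward; pixel columns grow to the right and rows downward; lengths in m; the calibration is good to about 2 mm. A picture is of the moment at which its call begins. get_calibration takes no time and is no camera call.
- ctrl.finish_job(): hands the job in; it is judged then, once.
The state is a dict: "t": time; "q": joint angles; "dq": joint speeds; "effort": joint torques, N m; "tool_pos": TCP position; "tool_rot": TCP orientation; "contact_force": force on the tool from outside, world axes, zero at the start; "wrist_torque": the same for the moment, N m; "opening": finger opening in m; "grip_force": force on a finger pad.
Only numpy, scipy, OpenCV 4.12 (cv2) and the standard library are available. Lean on these libraries where they do the work, as an engineer would, in place of code of your own. Each camera call takes 0.05 s, during which the arm holds its last target. There are 200 camera calls.

## Working session

There is one attempt and no reset: what is moved stays moved. The work goes in short steps, Python scripts to look and compute and a tool call to move; the robot and the scene stay as the last step left them, time stands still between calls to the robot, and variables do not carry over. Pictures are saved under pics/ and viewed, at most 10 in all, crops included, and the job is handed in when it is done.

Besides the shell and the picture viewer there is one more tool, called after ">>>" as name(argument=value, ...) on one line, values as JSON. jog_arm: Moves the arm, as the interface text tells. Its arguments: {"type":"object","properties":{"deltas":{"type":"array","items":{"type":"array"}},"squeeze":{"type":"number"}},"required":["deltas"]}

```bash
mkdir -p pics
python3 - <<'E'
from station import ctrl
import cv2,numpy as np
for n in("side","top"):
    im=ctrl.get_image(n);cv2.imwrite(f"pics/{n}0.png",im[...,::-1]);c=ctrl.get_calibration(n)
    print(n,np.round(c["K"],1).tolist(),np.round(c["extrinsics"],4).tolist())
o=ctrl.get_obs();print(o,ctrl.hold_point_z)
E
```

```text
side [[395.9, 0.0, 321.8], [0.0, 395.9, 201.4], [0.0, 0.0, 1.0]] [[0.788, -0.6155, 0.0173, -0.3153], [-0.3761, -0.5034, -0.7779, 0.3353], [0.4875, 0.6065, -0.6281, 0.8727], [0.0, 0.0, 0.0, 1.0]]
top [[416.6, 0.0, 317.6], [0.0, 416.6, 194.1], [0.0, 0.0, 1.0]] [[0.0087, -0.9997, 0.0209, 0.0942], [-0.9875, -0.0119, -0.1575, 0.4894], [0.1577, -0.0193, -0.9873, 1.1677], [0.0, 0.0, 0.0, 1.0]]
{'t': 0.1, 'q': array([ 1.00700124e+00,  5.33184359e-02,  1.61414709e+00, -6.76925210e-06,
        1.47599543e+00, -1.19020967e-01]), 'dq': array([ 1.38038900e-03, -1.55820686e-03, -1.36547701e-03,  4.31822168e-04,
       -5.81411735e-05,  7.28313454e-05]), 'effort': array([ 2.13960616e-04, -3.94905424e+01, -3.71361923e+01, -7.20476964e-05,
        3.94961913e-03,  5.92079090e-06]), 'tool_pos': array([0.26862135, 0.56371077, 0.23017458]), 'tool_rot': array([-6.92767221e-01, -3.06362208e+00,  2.76833693e-03]), 'contact_force': array([ 0.12610698, -0.40147055, -0.54770298]), 'wrist_torque': array([-0.0484001 ,  0.02564804,  0.02902014]), 'grip_force': 0.0, 'opening': 0.08539860323640285} 0.0187
```

View pics/top0.png

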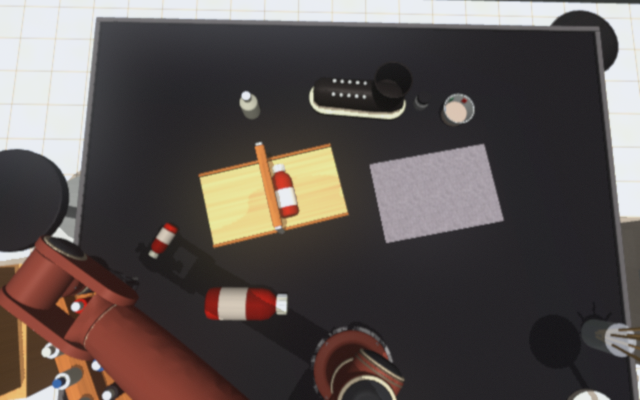

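View pics/side0.png

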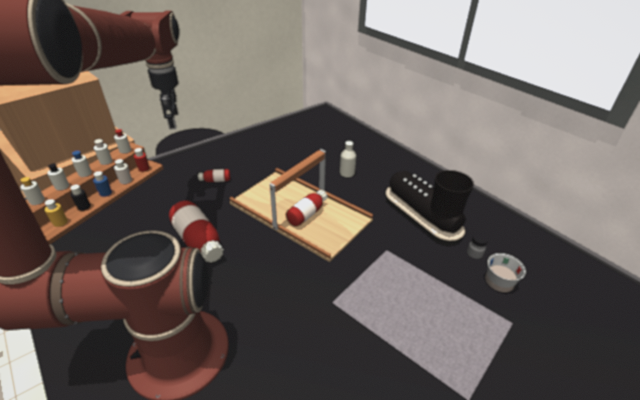

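The candidates for the paint, in top-view pixels, are the small red bottle (163,240), the big red one (245,303) and the one on the board (285,192). I take the middle-sized one, which lies on the board; its cap at (278,168) points to board +x, roughly world +x. The mat is at (437,193), the handle bar runs (260,145)–(281,230), and the boot, jar, cup and white bottle are along the far side.

```bash
cat > h.py <<'E'
from station import ctrl
import cv2,numpy as np
def ray(n,uv,z):
    c=ctrl.get_calibration(n);E=np.array(c["extrinsics"]);R,t=E[:3,:3],E[:3,3]
    o=-R.T@t;uv=np.atleast_2d(uv).astype(float)
    d=(R.T@np.linalg.inv(c["K"])@np.c_[uv,np.ones(len(uv))].T).T
    return o+d*((z-o[2])/d[:,2])[:,None]
def rect(P):
    (c,s,a)=cv2.minAreaRect((P[:,:2]*1000).astype(np.float32));b=cv2.boxPoints((c,s,a))
    e=[b[1]-b[0],b[2]-b[1]];l=max(e,key=np.linalg.norm);l=l*np.sign(l[1])
    return np.round(c,1),np.round(s,1),round(float(np.degrees(np.arctan2(-l[0],l[1]))),2)  # yaw of long side=y
def big(m):
    cs=cv2.findContours(m.astype(np.uint8),0,1)[0];return max(cs,key=cv2.contourArea)[:,0]
E
python3 - <<'E'
from h import *
im=cv2.imread("pics/top0.png");hsv=cv2.cvtColor(im,cv2.COLOR_BGR2HSV);h,s,v=[hsv[...,i].astype(int) for i in range(3)]
for p in[(230,200),(320,190),(268,190),(285,148),(437,193),(285,180),(285,192),(278,168)]:print(p,hsv[p[1],p[0]])
roi=np.zeros(h.shape,bool);roi[130:260,190:355]=1
pl=roi&(h>=17)&(h<32)&(s>60)&(v>140)
ys,xs=np.where(pl);print("plate",rect(ray("top",np.c_[xs,ys],.009)))
bar=roi&(h>=5)&(h<17)&(s>100)&(v>90)
n,l,st,_=cv2.connectedComponentsWithStats(bar.astype(np.uint8))
for i in range(1,n):
    if st[i,4]>60:
        ys,xs=np.where(l==i);print("orange",st[i],rect(ray("top",np.c_[xs,ys],.173)),rect(ray("top",np.c_[xs,ys],.025)))
m=np.zeros(h.shape,bool);m[135:250,360:510]=1;m&=(v>80)&(s<60)
print("mat",rect(ray("top",big(m),.003)))
r=roi&((h<5)|(h>170))&(s>130)&(v>60);ys,xs=np.where(r);print("red",rect(ray("top",np.c_[xs,ys],.039)))
cv2.imwrite("pics/c1.png",cv2.resize(im[130:260,190:355],None,fx=4,fy=4,interpolation=2))
E
```

```text
(230, 200) [ 25  98 235]
(320, 190) [ 22 107 235]
(268, 190) [ 13 167 220]
(285, 148) [16 48 58]
(437, 193) [153  13 171]
(285, 180) [  4 205 194]
(285, 192) [109   8 242]
(278, 168) [105   6 237]
plate (array([491.5, 230.5]), array([206.9, 402.4]), 14.3)
orange [ 198  143  133   84 1404] (array([549.2, 228.6]), array([269. , 260.2]), -32.55) (array([584.4, 243.5]), array([306.7, 296.7]), -32.55)
orange [283 212  66  19 237] (array([396.8, 105.5]), array([  9.7, 170.1]), 14.04) (array([410.6, 103.1]), array([ 11.1, 193.9]), 14.04)
orange [212 230  66  18 236] (array([351.3, 283.9]), array([  9.2, 165.5]), 14.66) (array([358.7, 306.6]), array([ 10.4, 188.8]), 14.66)
mat (array([ 504.5, -255.1]), array([244.4, 364.1]), 11.14)
red (array([491.5, 193.9]), array([127.7,  40.5]), -76.41)
```

View pics/c1.png

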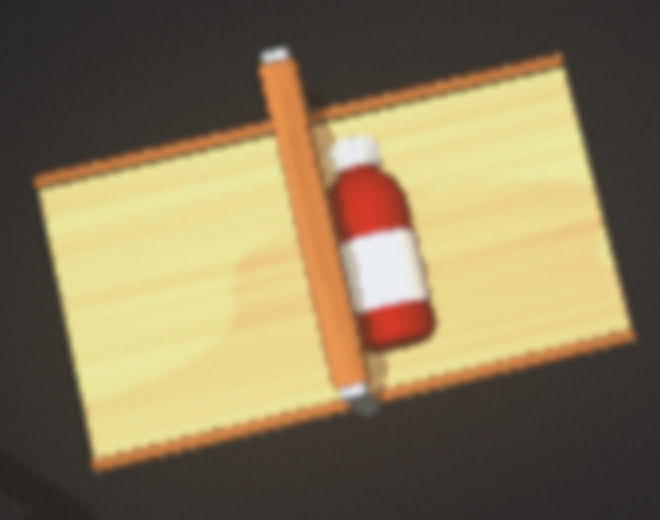

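The crop shows the middle-sized bottle lying on the board just beside the bar, cap up. The bar runs between its strap ends at about (259,144) and (279,228). I check the bar centre and the obstacles' edges by rays.

Run:
```python
from h import *
a=ray("top",[(258.9,143.7),(278.7,227.6)],.173);print("bar ends",a.round(4),"mid",a.mean(0).round(4),np.linalg.norm(a[1]-a[0]),np.degrees(np.arctan2(*(a[0]-a[1])[[1,0]])))
im=cv2.imread("pics/side0.png");hsv=cv2.cvtColor(im,cv2.COLOR_BGR2HSV);h,s,v=[hsv[...,i].astype(int) for i in range(3)]
m=np.zeros(h.shape,bool);m[145:192,265:330]=1;m&=(h<17)&(s>90)&(v>60);b=big(m)
c=cv2.minAreaRect(b);print("side bar",c, ray("side",[c[0]],.160).round(4))
print("boot etc front", ray("top",[(310,105),(405,117),(250,117),(458,125),(422,108)],0).round(3).tolist())
print("bottle axis (label mid,cap)",ray("top",[(286,197.5),(278.5,168)],.039).round(4).tolist())
print("big/small", ray("top",[(245,303),(163,240)],.03).round(3).tolist())
```

```text
bar ends [[0.5981 0.2562 0.173 ]
 [0.38   0.1996 0.173 ]] mid [0.489  0.2279 0.173 ] 0.22537518896363623 14.558288241724997
side bar ((297.4359436035156, 169.9983367919922), (52.290504455566406, 41.08906173706055), 1.4688007831573486) [[0.4898 0.2346 0.16  ]]
boot etc front [[0.773, 0.125, 0.0], [0.739, -0.169, 0.0], [0.731, 0.308, 0.0], [0.716, -0.333, 0.0], [0.769, -0.223, 0.0]]
bottle axis (label mid,cap) [[0.4773, 0.1904, 0.039], [0.5639, 0.214, 0.039]]
big/small [[0.18, 0.299, 0.03], [0.352, 0.537, 0.03]]
```

>>> jog_arm(deltas=[[-1,[0.5525,-0.8375,0],[0,0,0.221]],[-1,[0.5525,-0.8375,0],[0,0,0.221]],[-1,[0.5525,-0.8375,0],[0,0,0.221]],[-1,[0.5525,-0.8375,0],[0,0,0.221]],[-1,[0.5525,-0.8375,0],[0,0,0.221]],[-1,[0.5525,-0.8375,0],[0,0,0.221]],[-1,[0.5525,-0.8375,0],[0,0,0.221]],[-1,[0.5525,-0.8375,0],[0,0,0.221]],[-1,[0.5525,-0.8375,0],[0,0,0.221]],[-1,[0.5525,-0.8375,0],[0,0,0.221]],[-1,[0.5525,-0.8375,0],[0,0,0.221]],[-1,[0.5525,-0.8375,0],[0,0,0.221]]])

```text
t: 1.1
tool_pos: [0.4905, 0.2275, 0.2307]
tool_rot: [0.385, -3.117, -0.0]
contact_force: [-0.5, 0.8, 0.6]
opening: 0.0855
grip_force: 0.0
```

>>> jog_arm(deltas=[[-1,[0,0.003,-0.06],[0,0,0.001]],[-1,[0,0.003,-0.12],[0,0,0.001]],[-1,[0,0.003,-0.17],[0,0,0.001]],[-1,[0,0.003,-0.21],[0,0,0.001]],[-1,[0,0.003,-0.225],[0,0,0.001]],[-1,[0,0.003,-0.225],[0,0,0.001]],[-1,[0,0.003,-0.225],[0,0,0.001]]])

```text
t: 1.68
tool_pos: [0.4896, 0.2312, 0.1416]
tool_rot: [-0.398, 3.116, 0.0]
contact_force: [0.5, 0.0, 0.4]
opening: 0.0853
grip_force: 0.0
```

Run:
```python
from h import *
print(ctrl.get_obs()['contact_force'],ctrl.get_obs()['tool_pos'])
a=ctrl.get_image("side")[110:230,210:370,::-1];b=ctrl.get_image("top")[130:250,190:350,::-1]
cv2.imwrite("pics/g1.png",cv2.resize(np.hstack([a,b]),None,fx=2.5,fy=2.5,interpolation=2))
```

```text
[0.49091746 0.02666133 0.43213381] [0.4896227  0.23121398 0.14164509]
```

View pics/g1.png

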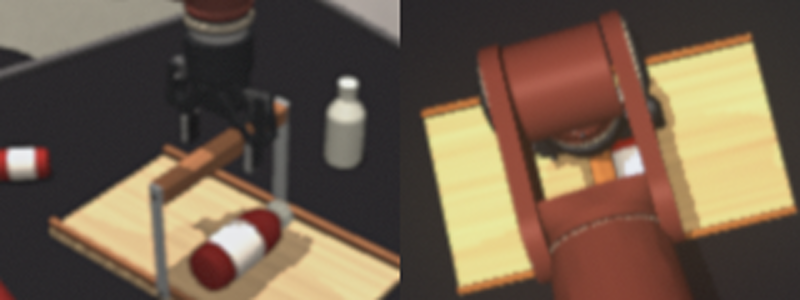

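The fingers straddle the bar, one on each side at about (185,125) and (258,150) in the crop. The bottle is clear below and visible in the side view. Closing.

>>> jog_arm(deltas=[[-0.3,[0,0,0],[0,0,0]],[0,[0,0,0],[0,0,0]],[0.3,[0,0,0],[0,0,0]],[0.6,[0,0,0],[0,0,0]],[1,[0,0,0],[0,0,0]],[1,[0,0,0],[0,0,0]],[1,[0,0,0],[0,0,0]],[1,[0,0,0],[0,0,0]]], squeeze=90)

```text
t: 2.45
tool_pos: [0.4902, 0.2304, 0.1418]
tool_rot: [-0.396, 3.116, 0.0]
contact_force: [0.1, -0.4, 2.6]
opening: 0.0229
grip_force: 90.1
```

>>> jog_arm(deltas=[[1,[0,0,0.004],[0,0,0]],[1,[0,0,0.015],[0,0,0]],[1,[0,0,0.035],[0,0,0]],[1,[0,0,0.065],[0,0,0]],[1,[0,0,0.1],[0,0,0]],[1,[0,0,0.14],[0,0,0]],[1,[0,0,0.18],[0,0,0]],[1,[0,0,0.21],[0,0,0]],[1,[0,0,0.235],[0,0,0]],[1,[0,0,0.247],[0,0,0]],[1,[0,0,0.25],[0,0,0]],[1,[0,0,0.25],[0,0,0]]])

```text
t: 3.45
tool_pos: [0.4898, 0.2303, 0.2412]
tool_rot: [0.396, -3.116, 0.0]
contact_force: [-0.2, 0.5, -7.1]
opening: 0.0229
grip_force: 88.7
```

```bash
cat >> h.py <<'E'
from scipy.spatial.transform import Rotation as Ro
def board():
    """board pose from tool pose"""
    o=ctrl.get_obs();T=Ro.from_rotvec(o["tool_rot"]).as_matrix()
    y=T[:,1]*np.sign(T[1,1]);z=-T[:,2];x=np.cross(y,z);R=np.c_[x,y,z]
    g=o["tool_pos"]-T[:,2]*ctrl.hold_point_z
    return R,g-.160*z,o
def proj(n,P):
    c=ctrl.get_calibration(n);E=np.array(c["extrinsics"]);p=(E[:3,:3]@np.atleast_2d(P).T).T+E[:3,3];q=(c["K"]@p.T).T;return q[:,:2]/q[:,2:]
def bottle_y(n="side",save=None):
    """red body + label blob -> board y of the bottle axis, ray cut with plane 39 mm above underside; time"""
    R,p,o=board();im=ctrl.get_image(n)[...,::-1]
    hsv=cv2.cvtColor(np.ascontiguousarray(im),cv2.COLOR_BGR2HSV);h,s,v=[hsv[...,i].astype(int) for i in range(3)]
    roi=np.zeros(h.shape,np.uint8)
    q=[p+R@np.array([a,b,c]) for a in(-.105,.105) for b in(-.2,.2) for c in(.009,.07)]
    cv2.fillConvexPoly(roi,cv2.convexHull(proj(n,q).astype(np.int32)),1)
    m=((h<6)|(h>170))&(s>120)&(v>50)&(roi>0)
    if save:cv2.imwrite(save,im)
    ys,xs=np.where(m)
    if len(xs)<15:return None
    c=ctrl.get_calibration(n);E=np.array(c["extrinsics"]);cam=-E[:3,:3].T@E[:3,3]
    d=(E[:3,:3].T@np.linalg.inv(c["K"])@np.c_[xs,ys,np.ones(len(xs))].T).T
    ol=R.T@(cam-p);dl=d@R;P=ol+dl*((.039-ol[2])/dl[:,2])[:,None]
    (cc,sz,a)=cv2.minAreaRect((P[:,:2]*1000).astype(np.float32))
    return round(o["t"],2),np.round(cc,1).tolist(),np.round(sz,0).tolist(),len(xs)
E
python3 - <<'E'
from h import *
print(bottle_y("side","pics/l1.png"),bottle_y("top"));R,p,o=board()
print(p.round(4),R.round(4).tolist(),o["contact_force"],o["wrist_torque"])
E
```

```text
(3.45, [-69.0, 37.1], [158.0, 288.0], 403) (3.5, [6.2, 30.6], [226.0, 182.0], 1031)
[0.489  0.2301 0.0987] [[0.9683, -0.2499, 0.0021], [0.2499, 0.9683, 0.0007], [-0.0022, -0.0001, 1.0]] [-0.07528111  0.29229113 -6.87561018] [ 0.11232798 -0.01119166  0.01237758]
```

View pics/l1.png

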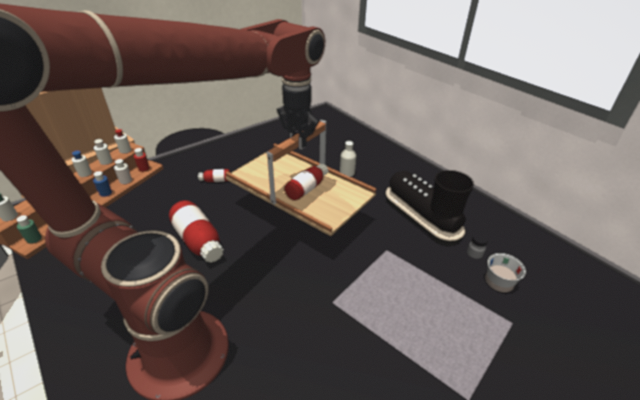

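The board hangs level and the bottle is still near the middle at about (304,184). The colour mask also picks up lip wood, so I tighten it.

Run:
```python
import re
s=open("h.py").read()
s=s.replace("m=((h<6)|(h>170))&(s>120)&(v>50)&(roi>0)","""m=(((h<6)|(h>170))&(s>170)&(v>70)|(s<40)&(v>170))&(roi>0)
    k,l,st,_=cv2.connectedComponentsWithStats(m.astype(np.uint8));m=l==1+st[1:,4].argmax()""")
open("h.py","w").write(s)
from h import *
print(bottle_y("side"),bottle_y("top"))
hsv=cv2.cvtColor(cv2.imread("pics/l1.png"),cv2.COLOR_BGR2HSV)
for p in[(293,190),(304,184),(316,178),(330,230),(300,145),(271,180),(240,163),(322,168),(260,180)]:print(p,hsv[p[1],p[0]])
```

```text
(3.55, [-54.2, -28.1], [82.0, 44.0], 215) (3.6, [-15.0, -24.9], [38.0, 29.0], 149)
(293, 190) [  1 173  90]
(304, 184) [ 19  15 231]
(316, 178) [  1 155 102]
(330, 230) [ 12 130  90]
(300, 145) [15 12 88]
(271, 180) [ 60   3 100]
(240, 163) [140  18  42]
(322, 168) [ 22  30 151]
(260, 180) [ 18  93 228]
```

Run:
```python
s=open("h.py").read()
s=s.replace("(s>170)&(v>70)","(s>135)&(v>55)")
s=s.replace("(cc,sz,a)=cv2.minAreaRect((P[:,:2]*1000).astype(np.float32))\n    return round(o[\"t\"],2),np.round(cc,1).tolist(),np.round(sz,0).tolist(),len(xs)",
"lo,hi=np.percentile(P[:,:2]*1000,[3,97],axis=0);return round(o['t'],2),'xy',((lo+hi)/2).round(1).tolist(),'size',(hi-lo).round(0).tolist(),len(xs)")
open("h.py","w").write(s)
from h import *
print(bottle_y("side"),bottle_y("top"))
# plate centre & mat position checks
R,p,o=board();print(p,proj("side",[p+R@np.array([a,b,.009]) for a in(-.11,.11) for b in(-.2,.2)]).round(1).tolist())
im=cv2.imread("pics/l1.png");hsv=cv2.cvtColor(im,cv2.COLOR_BGR2HSV);h,s,v=[hsv[...,i].astype(int) for i in range(3)]
m=(h>14)&(h<28)&(s>60)&(v>150);m[:130]=0;m[245:]=0;m[:,:220]=0;m[:,390:]=0
b=big(m);print(cv2.approxPolyDP(cv2.convexHull(b),6,True)[:,0].tolist())
```

```text
(3.65, 'xy', [-27.3, -26.1], 'size', [112.0, 65.0], 473) (3.7, 'xy', [100.4, 33.9], 'size', [32.0, 111.0], 446)
[0.48934981 0.23020001 0.09907459] [[330.3, 233.9], [225.0, 177.3], [375.1, 193.3], [274.4, 148.1]]
[[273, 162], [287, 154], [373, 195], [332, 230], [277, 196]]
```

```bash
cat > sim.py <<'E'
import numpy as np
def sim(y,v,th,g=6.7,mu=.017,T=1/12):
    """th: row-end tilts in units of 0.01 rad (positive = towards +y), starts level; then level till stop"""
    out=[];p=0
    for t in list(th)+[0]*60:
        t=t*.01
        for k in range(20):
            a=p+(t-p)*(k+.5)/20;dt=T/20
            if abs(v)<1e-3 and abs(a)<mu:v=0;continue
            sg=np.sign(v) if abs(v)>1e-3 else np.sign(a)
            vn=v+g*(a-mu*sg)*dt
            v=0 if v*vn<0 and abs(a)<mu else vn
            y+=v*dt
        p=t;out.append((y,v))
        if v==0 and len(out)>len(th):break
    return np.round(np.array(out)*1000)
E
python3 - <<'E'
from sim import *
for n in range(2,12):
    o=sim(-.026,0,[2,4]+[5]*n+[4,2,0]);o2=sim(-.12,0,[2,4]+[5]*n+[4,2,0]);print(n,o[-1],len(o)/12,o[:,1].max(),o2[-1],len(o2)/12)
E
```

```text
2 [9. 0.] 1.1666666666666667 64.0 [-85.   0.] 1.1666666666666667
3 [29.  0.] 1.4166666666666667 83.0 [-65.   0.] 1.4166666666666667
4 [53.  0.] 1.6666666666666667 101.0 [-41.   0.] 1.6666666666666667
5 [83.  0.] 1.9166666666666667 120.0 [-11.   0.] 1.9166666666666667
6 [116.   0.] 2.1666666666666665 138.0 [22.  0.] 2.1666666666666665
7 [154.   0.] 2.4166666666666665 156.0 [60.  0.] 2.4166666666666665
8 [197.   0.] 2.5833333333333335 175.0 [103.   0.] 2.5833333333333335
9 [244.   0.] 2.8333333333333335 193.0 [150.   0.] 2.8333333333333335
10 [296.   0.] 3.0833333333333335 212.0 [202.   0.] 3.0833333333333335
11 [352.   0.] 3.3333333333333335 230.0 [258.   0.] 3.3333333333333335
```

>>> jog_arm(deltas=[[1,[-0.0016,0.0064,0],[-0.0062,-0.0016,0]],[1,[-0.0033,0.0128,0],[-0.0123,-0.0032,0]],[1,[-0.004,0.016,0],[-0.0154,-0.004,0]],[1,[-0.004,0.016,0],[-0.0154,-0.004,0]],[1,[-0.004,0.016,0],[-0.0154,-0.004,0]],[1,[-0.004,0.016,0],[-0.0154,-0.004,0]],[1,[-0.004,0.016,0],[-0.0154,-0.004,0]],[1,[-0.004,0.016,0],[-0.0154,-0.004,0]],[1,[-0.0033,0.0128,0],[-0.0123,-0.0032,0]],[1,[-0.0016,0.0064,0],[-0.0062,-0.0016,0]],[1,[0,0,0],[0,0,0]]])

```text
t: 4.67
tool_pos: [0.49, 0.2301, 0.2414]
tool_rot: [0.396, -3.116, -0.002]
contact_force: [-1.2, 0.4, -7.4]
opening: 0.0226
grip_force: 88.7
```

Run:
```python
from h import *
from sim import *
print(bottle_y(),bottle_y(),bottle_y());R,p,o=board();print(R[2].round(4),p.round(4))
print(sim(-.026,0,[2,4]+[5]*6+[4,2,0])[8:].tolist())
```

```text
(4.67, 'xy', [-19.8, 52.6], 'size', [101.0, 73.0], 259) (4.72, 'xy', [8.1, 72.6], 'size', [51.0, 50.0], 163) (4.77, 'xy', [7.0, 78.6], 'size', [52.0, 53.0], 167)
[ 1.e-04 -1.e-04  1.e+00] [0.4902 0.2294 0.1   ]
[[15.0, 131.0], [26.0, 138.0], [38.0, 134.0], [48.0, 125.0], [58.0, 115.0], [67.0, 106.0], [76.0, 96.0], [83.0, 87.0], [90.0, 77.0], [96.0, 68.0], [101.0, 58.0], [106.0, 49.0], [110.0, 39.0], [112.0, 30.0], [114.0, 20.0], [116.0, 11.0], [116.0, 1.0], [116.0, 0.0]]
```

Run:
```python
s=open("h.py").read()
s=s.replace("connectedComponentsWithStats(m.astype(np.uint8));m=l==1+st[1:,4].argmax()","connectedComponentsWithStats(cv2.dilate(cv2.morphologyEx(m.astype(np.uint8),2,np.ones((2,2))),np.ones((9,9))));m&=l==1+st[1:,4].argmax()")
open("h.py","w").write(s)
```

>>> jog_arm(deltas=[[1,[0,0,0],[0,0,0]],[1,[0,0,0],[0,0,0]]])

```text
t: 4.98
tool_pos: [0.4899, 0.2303, 0.2413]
tool_rot: [-0.396, 3.117, -0.0]
contact_force: [0.3, -0.4, -7.3]
opening: 0.0227
grip_force: 88.7
```

Run:
```python
from h import *
print(bottle_y(save="pics/m1.png"),bottle_y(),bottle_y())
im=cv2.imread("pics/m1.png")[130:250,210:400];cv2.imwrite("pics/m1c.png",cv2.resize(im,None,fx=4,fy=4,interpolation=2))
```

```text
(4.98, 'xy', [2.7, 93.4], 'size', [168.0, 68.0], 440) (5.03, 'xy', [1.1, 99.4], 'size', [166.0, 70.0], 425) (5.08, 'xy', [-1.6, 105.1], 'size', [162.0, 71.0], 407)
```

View pics/m1c.png

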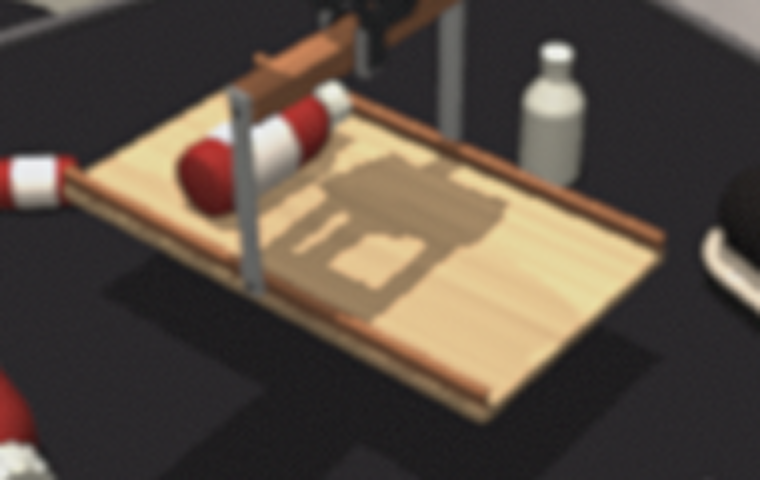

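Run:
```python
from sim import *
for th in([-1,-2,-2,-1,0],[-2,-2,-2,-1,0],[-2,-2,-1,0],[-1,-1,-1,-1,0],[-1.5]*5+[0]):
  for v in(.1,.117):print(th,v,sim(.107,v,th).tolist()[-1],len(sim(.107,v,th)))
```

```text
[-1, -2, -2, -1, 0] 0.1 [133.0, 0.0] 7
[-1, -2, -2, -1, 0] 0.117 [144.0, 0.0] 9
[-2, -2, -2, -1, 0] 0.1 [131.0, 0.0] 7
[-2, -2, -2, -1, 0] 0.117 [141.0, 0.0] 9
[-2, -2, -1, 0] 0.1 [134.0, 0.0] 8
[-2, -2, -1, 0] 0.117 [146.0, 0.0] 10
[-1, -1, -1, -1, 0] 0.1 [138.0, 0.0] 9
[-1, -1, -1, -1, 0] 0.117 [151.0, 0.0] 10
[-1.5, -1.5, -1.5, -1.5, -1.5, 0] 0.1 [132.0, 0.0] 7
[-1.5, -1.5, -1.5, -1.5, -1.5, 0] 0.117 [142.0, 0.0] 8
```

>>> jog_arm(deltas=[[1,[0.0012,-0.0048,0],[0.0046,0.0012,0]],[1,[0.0012,-0.0048,0],[0.0046,0.0012,0]],[1,[0.0012,-0.0048,0],[0.0046,0.0012,0]],[1,[0.0012,-0.0048,0],[0.0046,0.0012,0]],[1,[0.0012,-0.0048,0],[0.0046,0.0012,0]],[1,[0.0012,-0.0048,0],[0.0046,0.0012,0]],[1,[0,0,0],[0,0,0]],[1,[0,0,0],[0,0,0]]])

```text
t: 5.8
tool_pos: [0.4897, 0.2308, 0.2413]
tool_rot: [-0.397, 3.116, -0.001]
contact_force: [0.5, 0.1, -6.8]
opening: 0.0226
grip_force: 88.8
```

Run:
```python
from h import *
print(bottle_y(),bottle_y(),bottle_y());R,p,o=board();print(R[2].round(4))
from sim import *
for n in range(4,10):
  for y in (.13,.14,.15):print(n,y,sim(y,0,[-2,-4]+[-5]*n+[-4,-2,0])[[n+4,-1]].tolist())
```

```text
(5.8, 'xy', [-12.7, 142.7], 'size', [138.0, 78.0], 418) (5.85, 'xy', [-11.8, 142.8], 'size', [140.0, 79.0], 423) (5.9, 'xy', [-12.4, 143.0], 'size', [139.0, 79.0], 423)
[-1.e-04 -1.e-04  1.e+00]
4 0.13 [[92.0, -97.0], [51.0, 0.0]]
4 0.14 [[102.0, -97.0], [61.0, 0.0]]
4 0.15 [[112.0, -97.0], [71.0, 0.0]]
5 0.13 [[80.0, -116.0], [21.0, 0.0]]
5 0.14 [[90.0, -116.0], [31.0, 0.0]]
5 0.15 [[100.0, -116.0], [41.0, 0.0]]
6 0.13 [[66.0, -134.0], [-12.0, 0.0]]
6 0.14 [[76.0, -134.0], [-2.0, 0.0]]
6 0.15 [[86.0, -134.0], [8.0, 0.0]]
7 0.13 [[51.0, -153.0], [-50.0, 0.0]]
7 0.14 [[61.0, -153.0], [-40.0, 0.0]]
7 0.15 [[71.0, -153.0], [-30.0, 0.0]]
8 0.13 [[35.0, -171.0], [-93.0, 0.0]]
8 0.14 [[45.0, -171.0], [-83.0, 0.0]]
8 0.15 [[55.0, -171.0], [-73.0, 0.0]]
9 0.13 [[17.0, -189.0], [-140.0, 0.0]]
9 0.14 [[27.0, -189.0], [-130.0, 0.0]]
9 0.15 [[37.0, -189.0], [-120.0, 0.0]]
```

>>> jog_arm(deltas=[[1,[0.0016,-0.0064,0],[0.0062,0.0016,0]],[1,[0.0033,-0.0128,0],[0.0123,0.0032,0]],[1,[0.004,-0.016,0],[0.0154,0.004,0]],[1,[0.004,-0.016,0],[0.0154,0.004,0]],[1,[0.004,-0.016,0],[0.0154,0.004,0]],[1,[0.004,-0.016,0],[0.0154,0.004,0]],[1,[0.004,-0.016,0],[0.0154,0.004,0]],[1,[0.004,-0.016,0],[0.0154,0.004,0]],[1,[0.004,-0.016,0],[0.0154,0.004,0]],[1,[0.0033,-0.0128,0],[0.0123,0.0032,0]],[1,[0.0016,-0.0064,0],[0.0062,0.0016,0]],[1,[0,0,0],[0,0,0]]])

```text
t: 6.95
tool_pos: [0.4899, 0.2306, 0.2414]
tool_rot: [-0.395, 3.116, -0.002]
contact_force: [-0.1, 1.2, -6.8]
opening: 0.0229
grip_force: 88.8
```

Run:
```python
from h import *
print(bottle_y(),bottle_y(),bottle_y(),bottle_y())
```

```text
(6.95, 'xy', [6.3, 50.7], 'size', [153.0, 71.0], 423) (7.0, 'xy', [-3.9, 42.0], 'size', [138.0, 70.0], 447) (7.05, 'xy', [-6.3, 33.7], 'size', [143.0, 70.0], 459) (7.1, 'xy', [-8.3, 24.7], 'size', [145.0, 65.0], 473)
```

>>> jog_arm(deltas=[[1,[0,0,0],[0,0,0]],[1,[0,0,0],[0,0,0]],[1,[0,0,0],[0,0,0]],[1,[0,0,0],[0,0,0]],[1,[0,0,0],[0,0,0]],[1,[0,0,0],[0,0,0]]])

```text
t: 7.65
tool_pos: [0.49, 0.2303, 0.2413]
tool_rot: [-0.395, 3.117, 0.0]
contact_force: [-0.2, 0.1, -7.1]
opening: 0.0229
grip_force: 88.8
```

Run:
```python
from h import *
print(bottle_y(),bottle_y(),bottle_y(),bottle_y())
```

```text
(7.65, 'xy', [-9.1, -34.3], 'size', [145.0, 66.0], 579) (7.7, 'xy', [-7.9, -37.8], 'size', [148.0, 65.0], 583) (7.75, 'xy', [-8.1, -42.0], 'size', [147.0, 65.0], 584) (7.8, 'xy', [-8.0, -45.2], 'size', [148.0, 65.0], 580)
```

Run:
```python
from sim import *
for th in([-2,-3,-3,-2,0],[-2,-3,-3,-3,-2,0],[-2,-3,-3,-3,-3,-2,0],[-2,-3,-3,-3,-3,-3,-2,0]):
  for mu in(.017,.022):
    o=sim(-.046,-.07,th,mu=mu);print(len(th),mu,o[-1],len(o),o[:,1].min())
```

```text
5 0.017 [-104.    0.] 14 -82.0
5 0.022 [-88.   0.] 11 -71.0
6 0.017 [-117.    0.] 15 -90.0
6 0.022 [-97.   0.] 12 -76.0
7 0.017 [-131.    0.] 17 -97.0
7 0.022 [-106.    0.] 13 -80.0
8 0.017 [-147.    0.] 19 -104.0
8 0.022 [-116.    0.] 15 -85.0
```

>>> jog_arm(deltas=[[1,[0.0016,-0.0064,0],[0.0062,0.0016,0]],[1,[0.0024,-0.0096,0],[0.0092,0.0024,0]],[1,[0.0024,-0.0096,0],[0.0092,0.0024,0]],[1,[0.0024,-0.0096,0],[0.0092,0.0024,0]],[1,[0.0024,-0.0096,0],[0.0092,0.0024,0]],[1,[0.0024,-0.0096,0],[0.0092,0.0024,0]],[1,[0.0016,-0.0064,0],[0.0062,0.0016,0]],[1,[0,0,0],[0,0,0]]])

```text
t: 8.52
tool_pos: [0.49, 0.2301, 0.2413]
tool_rot: [-0.394, 3.117, -0.002]
contact_force: [0.8, -0.3, -6.8]
opening: 0.0227
grip_force: 88.8
```

Run:
```python
from h import *
print(bottle_y(),bottle_y(),bottle_y(),bottle_y())
```

```text
(8.52, 'xy', [1.1, -104.7], 'size', [168.0, 62.0], 711) (8.57, 'xy', [1.4, -110.5], 'size', [168.0, 61.0], 705) (8.62, 'xy', [2.5, -115.3], 'size', [168.0, 61.0], 714) (8.67, 'xy', [1.7, -120.0], 'size', [169.0, 60.0], 715)
```

>>> jog_arm(deltas=[[1,[-0.0012,0.0048,0],[-0.0046,-0.0012,0]],[1,[-0.0012,0.0048,0],[-0.0046,-0.0012,0]],[1,[-0.0012,0.0048,0],[-0.0046,-0.0012,0]],[1,[-0.0012,0.0048,0],[-0.0046,-0.0012,0]],[1,[-0.0012,0.0048,0],[-0.0046,-0.0012,0]],[1,[-0.0012,0.0048,0],[-0.0046,-0.0012,0]],[1,[0,0,0],[0,0,0]],[1,[0,0,0],[0,0,0]]])

```text
t: 9.38
tool_pos: [0.4901, 0.2298, 0.2413]
tool_rot: [0.395, -3.117, -0.001]
contact_force: [0.1, -0.9, -7.3]
opening: 0.023
grip_force: 88.9
```

Run:
```python
from h import *
print(bottle_y(),bottle_y(),bottle_y(),bottle_y());R,p,o=board();print(p.round(4),R[2].round(4))
```

```text
(9.38, 'xy', [0.7, -143.7], 'size', [166.0, 59.0], 728) (9.43, 'xy', [0.1, -144.0], 'size', [166.0, 59.0], 726) (9.48, 'xy', [0.7, -144.1], 'size', [166.0, 59.0], 723) (9.53, 'xy', [0.8, -144.2], 'size', [166.0, 59.0], 728)
[0.49   0.2302 0.1   ] [1.e-04 0.e+00 1.e+00]
```

>>> jog_arm(deltas=[[1,[-0.0024,0.0096,0],[-0.0092,-0.0024,0]],[1,[-0.004,0.016,0],[-0.0154,-0.004,0]],[1,[-0.004,0.016,0],[-0.0154,-0.004,0]],[1,[-0.004,0.016,0],[-0.0154,-0.004,0]],[1,[-0.004,0.016,0],[-0.0154,-0.004,0]],[1,[-0.004,0.016,0],[-0.0154,-0.004,0]],[1,[-0.004,0.016,0],[-0.0154,-0.004,0]],[1,[-0.004,0.016,0],[-0.0154,-0.004,0]],[1,[-0.004,0.016,0],[-0.0154,-0.004,0]],[1,[-0.0033,0.0128,0],[-0.0123,-0.0032,0]],[1,[-0.0016,0.0064,0],[-0.0062,-0.0016,0]],[1,[0,0,0],[0,0,0]]])

```text
t: 10.58
tool_pos: [0.49, 0.2302, 0.2413]
tool_rot: [0.396, -3.116, -0.002]
contact_force: [-0.6, -0.3, -7.4]
opening: 0.0227
grip_force: 88.9
```

Run:
```python
from h import *
print(bottle_y(),bottle_y(),bottle_y(),bottle_y())
```

```text
(10.58, 'xy', [-8.2, -45.2], 'size', [147.0, 65.0], 583) (10.63, 'xy', [-8.6, -36.4], 'size', [147.0, 65.0], 584) (10.68, 'xy', [-9.2, -28.4], 'size', [145.0, 65.0], 591) (10.73, 'xy', [-9.8, -21.9], 'size', [144.0, 63.0], 587)
```

>>> jog_arm(deltas=[[1,[-0.0016,0.0064,0],[-0.0062,-0.0016,0]],[1,[-0.0016,0.0064,0],[-0.0062,-0.0016,0]],[1,[-0.0016,0.0064,0],[-0.0062,-0.0016,0]],[1,[-0.0016,0.0064,0],[-0.0062,-0.0016,0]],[1,[0,0,0],[0,0,0]],[1,[0,0,0],[0,0,0]],[1,[0,0,0],[0,0,0]]])

```text
t: 11.37
tool_pos: [0.4901, 0.2299, 0.2413]
tool_rot: [-0.395, 3.117, -0.0]
contact_force: [-0.0, -0.8, -7.2]
opening: 0.0229
grip_force: 88.9
```

Run:
```python
from h import *
print(bottle_y(),bottle_y(),bottle_y(),bottle_y())
```

```text
(11.37, 'xy', [5.4, 71.7], 'size', [166.0, 68.0], 455) (11.42, 'xy', [3.9, 76.8], 'size', [167.0, 65.0], 456) (11.47, 'xy', [3.1, 80.6], 'size', [169.0, 61.0], 449) (11.52, 'xy', [2.6, 86.2], 'size', [168.0, 64.0], 442)
```

>>> jog_arm(deltas=[[1,[0,0,0],[0,0,0]],[1,[0,0,0],[0,0,0]],[1,[0,0,0],[0,0,0]],[1,[0,0,0],[0,0,0]],[1,[0,0,0],[0,0,0]],[1,[0,0,0],[0,0,0]],[1,[0,0,0],[0,0,0]],[1,[0,0,0],[0,0,0]],[1,[0,0,0],[0,0,0]]])

```text
t: 12.32
tool_pos: [0.4899, 0.2304, 0.2413]
tool_rot: [0.396, -3.116, 0.0]
contact_force: [0.3, 0.0, -6.8]
opening: 0.0229
grip_force: 88.9
```

Run:
```python
from h import *
print(bottle_y(),bottle_y(),bottle_y(),bottle_y())
```

```text
(12.32, 'xy', [-7.9, 147.0], 'size', [145.0, 77.0], 428) (12.37, 'xy', [-8.4, 148.7], 'size', [147.0, 77.0], 432) (12.42, 'xy', [-8.5, 150.2], 'size', [146.0, 76.0], 436) (12.47, 'xy', [-8.5, 151.0], 'size', [146.0, 77.0], 441)
```

>>> jog_arm(deltas=[[1,[0.0024,-0.0096,0],[0.0092,0.0024,0]],[1,[0.004,-0.016,0],[0.0154,0.004,0]],[1,[0.004,-0.016,0],[0.0154,0.004,0]],[1,[0.004,-0.016,0],[0.0154,0.004,0]],[1,[0.004,-0.016,0],[0.0154,0.004,0]],[1,[0.004,-0.016,0],[0.0154,0.004,0]],[1,[0.004,-0.016,0],[0.0154,0.004,0]],[1,[0.004,-0.016,0],[0.0154,0.004,0]],[1,[0.004,-0.016,0],[0.0154,0.004,0]],[1,[0.0033,-0.0128,0],[0.0123,0.0032,0]],[1,[0.0016,-0.0064,0],[0.0062,0.0016,0]],[1,[0,0,0],[0,0,0]]])

```text
t: 13.52
tool_pos: [0.4899, 0.2306, 0.2414]
tool_rot: [-0.395, 3.116, -0.002]
contact_force: [-0.7, -0.8, -6.7]
opening: 0.0226
grip_force: 89.0
```

Run:
```python
from h import *
print(bottle_y(),bottle_y(),bottle_y(),bottle_y())
```

```text
(13.52, 'xy', [9.0, 58.2], 'size', [160.0, 70.0], 428) (13.57, 'xy', [5.1, 49.7], 'size', [149.0, 71.0], 446) (13.62, 'xy', [-3.8, 41.4], 'size', [140.0, 71.0], 454) (13.67, 'xy', [-6.3, 34.1], 'size', [143.0, 69.0], 457)
```

>>> jog_arm(deltas=[[1,[0.0016,-0.0064,0],[0.0062,0.0016,0]],[1,[0.0016,-0.0064,0],[0.0062,0.0016,0]],[1,[0.0016,-0.0064,0],[0.0062,0.0016,0]],[1,[0.0016,-0.0064,0],[0.0062,0.0016,0]],[1,[0.0016,-0.0064,0],[0.0062,0.0016,0]],[1,[0.0016,-0.0064,0],[0.0062,0.0016,0]],[1,[0,0,0],[0,0,0]],[1,[0,0,0],[0,0,0]]])

```text
t: 14.38
tool_pos: [0.4897, 0.231, 0.2414]
tool_rot: [-0.397, 3.116, -0.0]
contact_force: [-0.8, -0.6, -7.3]
opening: 0.0229
grip_force: 89.0
```

Run:
```python
from h import *
print(bottle_y(),bottle_y(),bottle_y(),bottle_y())
```

```text
(14.38, 'xy', [-6.7, -66.2], 'size', [152.0, 63.0], 639) (14.43, 'xy', [-1.0, -73.5], 'size', [163.0, 61.0], 651) (14.48, 'xy', [1.1, -79.5], 'size', [165.0, 60.0], 668) (14.53, 'xy', [1.6, -85.1], 'size', [166.0, 61.0], 673)
```

>>> jog_arm(deltas=[[1,[0,0,0],[0,0,0]],[1,[-0.0012,0.0048,0],[-0.0046,-0.0012,0]],[1,[-0.0012,0.0048,0],[-0.0046,-0.0012,0]],[1,[-0.0012,0.0048,0],[-0.0046,-0.0012,0]],[1,[-0.0012,0.0048,0],[-0.0046,-0.0012,0]],[1,[-0.0012,0.0048,0],[-0.0046,-0.0012,0]],[1,[-0.0012,0.0048,0],[-0.0046,-0.0012,0]],[1,[0,0,0],[0,0,0]],[1,[0,0,0],[0,0,0]]])

```text
t: 15.33
tool_pos: [0.4901, 0.2299, 0.2413]
tool_rot: [0.395, -3.117, -0.001]
contact_force: [0.5, -0.5, -6.6]
opening: 0.023
grip_force: 89.0
```

Run:
```python
from h import *
print(bottle_y(),bottle_y(),bottle_y())
```

```text
(15.33, 'xy', [1.3, -127.4], 'size', [167.0, 61.0], 733) (15.38, 'xy', [1.5, -127.5], 'size', [168.0, 61.0], 733) (15.43, 'xy', [1.5, -127.6], 'size', [168.0, 61.0], 732)
```

>>> jog_arm(deltas=[[1,[-0.0016,0.0064,0],[-0.0062,-0.0016,0]],[1,[-0.0033,0.0128,0],[-0.0123,-0.0032,0]],[1,[-0.004,0.016,0],[-0.0154,-0.004,0]],[1,[-0.004,0.016,0],[-0.0154,-0.004,0]],[1,[-0.004,0.016,0],[-0.0154,-0.004,0]],[1,[-0.004,0.016,0],[-0.0154,-0.004,0]],[1,[-0.004,0.016,0],[-0.0154,-0.004,0]],[1,[-0.0033,0.0128,0],[-0.0123,-0.0032,0]],[1,[-0.0016,0.0064,0],[-0.0062,-0.0016,0]],[1,[0,0,0],[0,0,0]]])

```text
t: 16.32
tool_pos: [0.49, 0.2301, 0.2413]
tool_rot: [0.396, -3.116, -0.002]
contact_force: [-0.8, 0.1, -7.0]
opening: 0.0229
grip_force: 89.0
```

Run:
```python
from h import *
print(bottle_y(),bottle_y(),bottle_y(),bottle_y())
```

```text
(16.32, 'xy', [-6.2, -67.4], 'size', [151.0, 62.0], 636) (16.37, 'xy', [-8.6, -59.9], 'size', [146.0, 64.0], 625) (16.42, 'xy', [-9.2, -53.9], 'size', [145.0, 64.0], 611) (16.47, 'xy', [-8.8, -48.3], 'size', [146.0, 65.0], 615)
```

>>> jog_arm(deltas=[[1,[0,0,0],[0,0,0]],[1,[0,0,0],[0,0,0]],[1,[0.0012,-0.0048,0],[0.0046,0.0012,0]],[1,[0.0012,-0.0048,0],[0.0046,0.0012,0]],[1,[0.0012,-0.0048,0],[0.0046,0.0012,0]],[1,[0.0012,-0.0048,0],[0.0046,0.0012,0]],[1,[0.0012,-0.0048,0],[0.0046,0.0012,0]],[1,[0,0,0],[0,0,0]],[1,[0,0,0],[0,0,0]],[1,[0,0,0],[0,0,0]]])

```text
t: 17.35
tool_pos: [0.4898, 0.2308, 0.2413]
tool_rot: [-0.397, 3.116, -0.0]
contact_force: [-0.4, -0.8, -7.1]
opening: 0.0229
grip_force: 89.0
```

Run:
```python
from h import *
print(bottle_y(),bottle_y(),bottle_y());R,p,o=board();print(p.round(4),R.round(4).tolist())
yaw=np.degrees(np.arctan2(R[1,0],R[0,0]));T=np.array([.5045,-.2551,.1]);print(yaw,11.14-yaw,(T-p)/.4)
for k in range(1,73):
    s=k/72;f=s**3*(10-15*s+6*s*s)
    if k%12 in(0,):print()
    print(round(f,4),end=" ")
```

```text
(17.35, 'xy', [-9.3, -10.7], 'size', [146.0, 62.0], 560) (17.4, 'xy', [-9.3, -10.8], 'size', [146.0, 62.0], 564) (17.45, 'xy', [-9.3, -10.8], 'size', [145.0, 62.0], 570)
[0.4899 0.2305 0.1   ] [[0.9682, -0.2502, 0.0], [0.2502, 0.9682, 0.0], [-0.0, -0.0, 1.0]]
14.489019329083542 -3.349019329083541 [ 3.65647499e-02 -1.21392539e+00  8.70776814e-07]
0.0 0.0002 0.0007 0.0016 0.003 0.0051 0.0079 0.0115 0.0161 0.0215 0.028 
0.0355 0.0441 0.0537 0.0645 0.0764 0.0894 0.1035 0.1187 0.135 0.1522 0.1705 0.1897 
0.2099 0.2309 0.2527 0.2752 0.2984 0.3223 0.3466 0.3715 0.3967 0.4222 0.448 0.474 
0.5 0.526 0.552 0.5778 0.6033 0.6285 0.6534 0.6777 0.7016 0.7248 0.7473 0.7691 
0.7901 0.8103 0.8295 0.8478 0.865 0.8813 0.8965 0.9106 0.9236 0.9355 0.9463 0.9559 
0.9645 0.972 0.9785 0.9839 0.9885 0.9921 0.9949 0.997 0.9984 0.9993 0.9998 1.0 
1.0
```

Run:
```python
import numpy as np
s=np.arange(73)/72;f=s**3*(10-15*s+6*s*s)
for c in range(6):
    print([[1,[round(.0366*d,4),round(-1.2139*d,3),0],[0,0,round(-.0186*d,4)]] for d in (f[12*c+1:12*c+13]-f[12*c])])
```

```text
[[1, [np.float64(0.0), np.float64(-0.0), 0], [0, 0, np.float64(-0.0)]], [1, [np.float64(0.0), np.float64(-0.0), 0], [0, 0, np.float64(-0.0)]], [1, [np.float64(0.0), np.float64(-0.001), 0], [0, 0, np.float64(-0.0)]], [1, [np.float64(0.0001), np.float64(-0.002), 0], [0, 0, np.float64(-0.0)]], [1, [np.float64(0.0001), np.float64(-0.004), 0], [0, 0, np.float64(-0.0001)]], [1, [np.float64(0.0002), np.float64(-0.006), 0], [0, 0, np.float64(-0.0001)]], [1, [np.float64(0.0003), np.float64(-0.01), 0], [0, 0, np.float64(-0.0001)]], [1, [np.float64(0.0004), np.float64(-0.014), 0], [0, 0, np.float64(-0.0002)]], [1, [np.float64(0.0006), np.float64(-0.019), 0], [0, 0, np.float64(-0.0003)]], [1, [np.float64(0.0008), np.float64(-0.026), 0], [0, 0, np.float64(-0.0004)]], [1, [np.float64(0.001), np.float64(-0.034), 0], [0, 0, np.float64(-0.0005)]], [1, [np.float64(0.0013), np.float64(-0.043), 0], [0, 0, np.float64(-0.0007)]]]
[[1, [np.float64(0.0003), np.float64(-0.01), 0], [0, 0, np.float64(-0.0002)]], [1, [np.float64(0.0007), np.float64(-0.022), 0], [0, 0, np.float64(-0.0003)]], [1, [np.float64(0.00
[... 3850 characters left out ...]
loat64(0.0009), np.float64(-0.029), 0], [0, 0, np.float64(-0.0004)]], [1, [np.float64(0.001), np.float64(-0.033), 0], [0, 0, np.float64(-0.0005)]], [1, [np.float64(0.0011), np.float64(-0.037), 0], [0, 0, np.float64(-0.0006)]], [1, [np.float64(0.0012), np.float64(-0.039), 0], [0, 0, np.float64(-0.0006)]], [1, [np.float64(0.0012), np.float64(-0.041), 0], [0, 0, np.float64(-0.0006)]], [1, [np.float64(0.0013), np.float64(-0.042), 0], [0, 0, np.float64(-0.0006)]], [1, [np.float64(0.0013), np.float64(-0.043), 0], [0, 0, np.float64(-0.0007)]], [1, [np.float64(0.0013), np.float64(-0.043), 0], [0, 0, np.float64(-0.0007)]], [1, [np.float64(0.0013), np.float64(-0.043), 0], [0, 0, np.float64(-0.0007)]]]
```

>>> jog_arm(deltas=[[1,[0,-0.0002,0],[0,0,0]],[1,[0,-0.0005,0],[0,0,0]],[1,[0,-0.001,0],[0,0,0]],[1,[0.0001,-0.002,0],[0,0,0]],[1,[0.0001,-0.0037,0],[0,0,-0.0001]],[1,[0.0002,-0.0062,0],[0,0,-0.0001]],[1,[0.0003,-0.0096,0],[0,0,-0.0001]],[1,[0.0004,-0.014,0],[0,0,-0.0002]],[1,[0.0006,-0.0194,0],[0,0,-0.0003]],[1,[0.0008,-0.026,0],[0,0,-0.0004]],[1,[0.001,-0.034,0],[0,0,-0.0005]],[1,[0.0013,-0.043,0],[0,0,-0.0007]]])

```text
t: 18.5
tool_pos: [0.4904, 0.2128, 0.2413]
tool_rot: [-0.392, 3.117, -0.0]
contact_force: [0.1, 0.0, -6.3]
opening: 0.0226
grip_force: 89.0
```

>>> jog_arm(deltas=[[1,[0.0003,-0.0105,0],[0,0,-0.0002]],[1,[0.0007,-0.022,0],[0,0,-0.0003]],[1,[0.0011,-0.035,0],[0,0,-0.0005]],[1,[0.0015,-0.0495,0],[0,0,-0.0008]],[1,[0.002,-0.0655,0],[0,0,-0.001]],[1,[0.0025,-0.083,0],[0,0,-0.0013]],[1,[0.003,-0.101,0],[0,0,-0.0015]],[1,[0.0036,-0.121,0],[0,0,-0.0018]],[1,[0.0043,-0.142,0],[0,0,-0.0022]],[1,[0.0049,-0.164,0],[0,0,-0.0025]],[1,[0.0056,-0.1875,0],[0,0,-0.0029]],[1,[0.0064,-0.212,0],[0,0,-0.0032]]])

```text
t: 19.5
tool_pos: [0.493, 0.1274, 0.2413]
tool_rot: [0.376, -3.119, 0.0]
contact_force: [0.1, 0.7, -6.2]
opening: 0.0226
grip_force: 89.0
```

>>> jog_arm(deltas=[[1,[0.0008,-0.0255,0],[0,0,-0.0004]],[1,[0.0016,-0.052,0],[0,0,-0.0008]],[1,[0.0024,-0.079,0],[0,0,-0.0012]],[1,[0.0032,-0.107,0],[0,0,-0.0016]],[1,[0.0041,-0.136,0],[0,0,-0.0021]],[1,[0.005,-0.166,0],[0,0,-0.0025]],[1,[0.0059,-0.196,0],[0,0,-0.003]],[1,[0.0068,-0.227,0],[0,0,-0.0035]],[1,[0.0078,-0.258,0],[0,0,-0.0039]],[1,[0.0087,-0.289,0],[0,0,-0.0044]],[1,[0.0097,-0.3205,0],[0,0,-0.0049]],[1,[0.0106,-0.352,0],[0,0,-0.0054]]])

```text
t: 20.5
tool_pos: [0.4971, -0.0138, 0.2413]
tool_rot: [0.35, -3.122, 0.0]
contact_force: [-0.6, -0.6, -7.5]
opening: 0.023
grip_force: 89.0
```

>>> jog_arm(deltas=[[1,[0.001,-0.0315,0],[0,0,-0.0005]],[1,[0.0019,-0.063,0],[0,0,-0.001]],[1,[0.0028,-0.0945,0],[0,0,-0.0014]],[1,[0.0038,-0.1255,0],[0,0,-0.0019]],[1,[0.0047,-0.156,0],[0,0,-0.0024]],[1,[0.0056,-0.186,0],[0,0,-0.0029]],[1,[0.0065,-0.216,0],[0,0,-0.0033]],[1,[0.0074,-0.245,0],[0,0,-0.0037]],[1,[0.0082,-0.273,0],[0,0,-0.0042]],[1,[0.0091,-0.3,0],[0,0,-0.0046]],[1,[0.0099,-0.3265,0],[0,0,-0.005]],[1,[0.0106,-0.352,0],[0,0,-0.0054]]])

```text
t: 21.5
tool_pos: [0.5015, -0.1543, 0.2412]
tool_rot: [0.323, -3.125, -0.0]
contact_force: [0.0, 0.6, -7.3]
opening: 0.0231
grip_force: 89.0
```

>>> jog_arm(deltas=[[1,[0.0007,-0.0245,0],[0,0,-0.0004]],[1,[0.0014,-0.048,0],[0,0,-0.0007]],[1,[0.0021,-0.07,0],[0,0,-0.0011]],[1,[0.0027,-0.091,0],[0,0,-0.0014]],[1,[0.0033,-0.111,0],[0,0,-0.0017]],[1,[0.0039,-0.129,0],[0,0,-0.002]],[1,[0.0044,-0.146,0],[0,0,-0.0022]],[1,[0.0049,-0.162,0],[0,0,-0.0025]],[1,[0.0053,-0.1765,0],[0,0,-0.0027]],[1,[0.0057,-0.19,0],[0,0,-0.0029]],[1,[0.0061,-0.2015,0],[0,0,-0.0031]],[1,[0.0064,-0.212,0],[0,0,-0.0032]]])

```text
t: 22.5
tool_pos: [0.504, -0.2385, 0.2413]
tool_rot: [0.308, -3.126, -0.0]
contact_force: [0.3, 0.7, -7.7]
opening: 0.0228
grip_force: 89.0
```

>>> jog_arm(deltas=[[1,[0.0003,-0.009,0],[0,0,-0.0001]],[1,[0.0005,-0.017,0],[0,0,-0.0003]],[1,[0.0007,-0.0235,0],[0,0,-0.0004]],[1,[0.0009,-0.029,0],[0,0,-0.0004]],[1,[0.001,-0.0335,0],[0,0,-0.0005]],[1,[0.0011,-0.037,0],[0,0,-0.0006]],[1,[0.0012,-0.0395,0],[0,0,-0.0006]],[1,[0.0012,-0.041,0],[0,0,-0.0006]],[1,[0.0013,-0.042,0],[0,0,-0.0006]],[1,[0.0013,-0.0427,0],[0,0,-0.0007]],[1,[0.0013,-0.043,0],[0,0,-0.0007]],[1,[0.0013,-0.043,0],[0,0,-0.0007]]])

```text
t: 23.5
tool_pos: [0.5046, -0.2552, 0.2413]
tool_rot: [-0.305, 3.127, 0.0]
contact_force: [-0.2, -0.2, -7.5]
opening: 0.023
grip_force: 89.0
```

Run:
```python
from h import *
print(bottle_y(save="pics/e1s.png"),bottle_y("top",save="pics/e1.png"));R,p,o=board()
print(p.round(4),R.round(4).tolist(),np.degrees(np.arctan2(R[1,0],R[0,0])),o["contact_force"])
a=cv2.imread("pics/e1s.png")[190:400,300:560];b=cv2.imread("pics/e1.png")[110:270,340:540]
cv2.imwrite("pics/e1c.png",np.hstack([cv2.resize(a,(400,323)),cv2.resize(b,(400,323))]))
```

```text
(23.5, 'xy', [-11.4, -14.0], 'size', [141.0, 49.0], 1122) (23.55, 'xy', [-0.4, -105.6], 'size', [201.0, 216.0], 3713)
[ 0.5046 -0.2552  0.1   ] [[0.9812, -0.1931, -0.0], [0.1931, 0.9812, -0.0], [0.0, 0.0, 1.0]] 11.13157115784266 [ 0.51426183 -0.4645216  -6.53221735]
```

View pics/e1c.png

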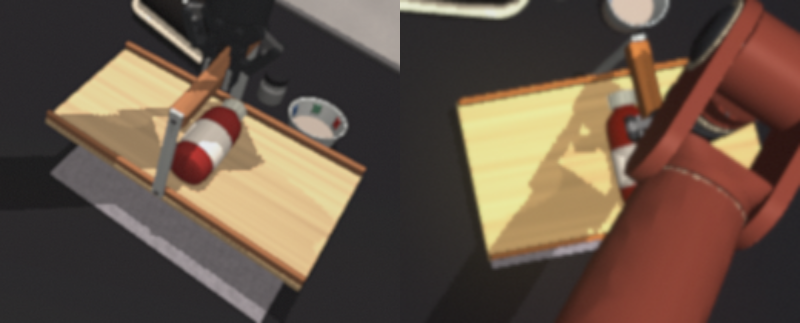

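The board is over the mat with the bottle near the middle, and mat shows evenly along its near side. I check the board's corners in the image against where they should project.

Run:
```python
from h import *
R,p,o=board()
C=[p+R@np.array([a,b,.009]) for a in(-.102,.102) for b in(-.2,.2)]
for n,f,(r0,r1,c0,c1) in(("side","pics/e1s.png",(190,400,300,560)),("top","pics/e1.png",(110,270,340,540))):
    hsv=cv2.cvtColor(cv2.imread(f),cv2.COLOR_BGR2HSV);h,s,v=[hsv[...,i].astype(int) for i in range(3)]
    m=np.zeros(h.shape,bool);m[r0:r1,c0:c1]=1;m&=(h>16)&(h<32)&(s>60)&(v>100)
    k,l,st,_=cv2.connectedComponentsWithStats(cv2.dilate(m.astype(np.uint8),np.ones((5,5))));m&=l==1+st[1:,4].argmax()
    hull=cv2.convexHull(np.argwhere(m)[:,::-1].astype(np.int32))
    print(n,"pred",proj(n,C).round(0).tolist(),"seen",cv2.approxPolyDP(hull,4,True)[:,0].tolist())
    if n=="side":print(rect(ray(n,np.argwhere(m)[:,::-1],p[2]+.009)))
im=cv2.imread("pics/side0.png");hsv=cv2.cvtColor(im,cv2.COLOR_BGR2HSV);m=(hsv[...,1]<60)&(hsv[...,2]>80);m[:250]=0;m[:,:330]=0;m[:,515:]=0
m[:300,480:]=0
print("mat from side",rect(ray("side",big(m),.003)))
```

```text
side pred [[497.0, 374.0], [332.0, 266.0], [534.0, 306.0], [381.0, 223.0]] seen [[534, 305], [499, 367], [408, 309], [460, 264]]
(array([ 532.8, -348.4]), array([196.4, 207. ]), 10.68)
top pred [[527.0, 209.0], [384.0, 236.0], [508.0, 138.0], [369.0, 163.0]] seen [[454, 147], [451, 213], [445, 223], [384, 236], [368, 162]]
mat from side (array([ 506.6, -253.2]), array([244.9, 363.3]), 10.93)
```

>>> jog_arm(deltas=[[1,[0,0,0],[0,0,0]],[1,[0,0,0],[0,0,0]]])

```text
t: 23.77
tool_pos: [0.5046, -0.2552, 0.2413]
tool_rot: [-0.305, 3.127, 0.0]
contact_force: [0.5, 0.1, -7.2]
opening: 0.0229
grip_force: 89.0
```

The corners agree to about a pixel, and both views place the mat within 2 mm and 0.2°. Now the hold.

>>> jog_arm(deltas=[[1,[0,0,0],[0,0,0]],[1,[0,0,0],[0,0,0]],[1,[0,0,0],[0,0,0]],[1,[0,0,0],[0,0,0]],[1,[0,0,0],[0,0,0]],[1,[0,0,0],[0,0,0]],[1,[0,0,0],[0,0,0]],[1,[0,0,0],[0,0,0]],[1,[0,0,0],[0,0,0]],[1,[0,0,0],[0,0,0]],[1,[0,0,0],[0,0,0]],[1,[0,0,0],[0,0,0]]])

```text
t: 24.77
tool_pos: [0.5045, -0.2552, 0.2413]
tool_rot: [0.305, -3.127, -0.0]
contact_force: [-0.3, -0.1, -7.1]
opening: 0.0227
grip_force: 89.0
```

>>> jog_arm(deltas=[[1,[0,0,0],[0,0,0]],[1,[0,0,0],[0,0,0]],[1,[0,0,0],[0,0,0]],[1,[0,0,0],[0,0,0]],[1,[0,0,0],[0,0,0]],[1,[0,0,0],[0,0,0]],[1,[0,0,0],[0,0,0]],[1,[0,0,0],[0,0,0]],[1,[0,0,0],[0,0,0]],[1,[0,0,0],[0,0,0]],[1,[0,0,0],[0,0,0]],[1,[0,0,0],[0,0,0]]])

```text
t: 25.77
tool_pos: [0.5045, -0.2553, 0.2413]
tool_rot: [-0.305, 3.127, -0.0]
contact_force: [0.4, -0.3, -6.3]
opening: 0.0227
grip_force: 89.0
```

>>> jog_arm(deltas=[[1,[0,0,0],[0,0,0]],[1,[0,0,0],[0,0,0]],[1,[0,0,0],[0,0,0]],[1,[0,0,0],[0,0,0]],[1,[0,0,0],[0,0,0]],[1,[0,0,0],[0,0,0]],[1,[0,0,0],[0,0,0]],[1,[0,0,0],[0,0,0]],[1,[0,0,0],[0,0,0]],[1,[0,0,0],[0,0,0]],[1,[0,0,0],[0,0,0]],[1,[0,0,0],[0,0,0]]])

```text
t: 26.77
tool_pos: [0.5046, -0.2552, 0.2413]
tool_rot: [-0.305, 3.127, -0.0]
contact_force: [0.5, -0.1, -6.8]
opening: 0.0232
grip_force: 89.0
```

>>> jog_arm(deltas=[[1,[0,0,0],[0,0,0]],[1,[0,0,0],[0,0,0]],[1,[0,0,0],[0,0,0]],[1,[0,0,0],[0,0,0]],[1,[0,0,0],[0,0,0]],[1,[0,0,0],[0,0,0]],[1,[0,0,0],[0,0,0]],[1,[0,0,0],[0,0,0]],[1,[0,0,0],[0,0,0]],[1,[0,0,0],[0,0,0]],[1,[0,0,0],[0,0,0]],[1,[0,0,0],[0,0,0]]])

```text
t: 27.77
tool_pos: [0.5046, -0.2552, 0.2413]
tool_rot: [-0.305, 3.127, 0.0]
contact_force: [0.4, 0.6, -7.3]
opening: 0.0224
grip_force: 89.0
```

>>> jog_arm(deltas=[[1,[0,0,0],[0,0,0]],[1,[0,0,0],[0,0,0]],[1,[0,0,0],[0,0,0]],[1,[0,0,0],[0,0,0]],[1,[0,0,0],[0,0,0]],[1,[0,0,0],[0,0,0]],[1,[0,0,0],[0,0,0]],[1,[0,0,0],[0,0,0]],[1,[0,0,0],[0,0,0]],[1,[0,0,0],[0,0,0]],[1,[0,0,0],[0,0,0]],[1,[0,0,0],[0,0,0]]])

```text
t: 28.77
tool_pos: [0.5046, -0.2552, 0.2413]
tool_rot: [-0.305, 3.127, 0.0]
contact_force: [0.8, -0.6, -7.5]
opening: 0.0229
grip_force: 89.0
```

>>> jog_arm(deltas=[[1,[0,0,0],[0,0,0]],[1,[0,0,0],[0,0,0]],[1,[0,0,0],[0,0,0]],[1,[0,0,0],[0,0,0]],[1,[0,0,0],[0,0,0]],[1,[0,0,0],[0,0,0]],[1,[0,0,0],[0,0,0]],[1,[0,0,0],[0,0,0]],[1,[0,0,0],[0,0,0]],[1,[0,0,0],[0,0,0]],[1,[0,0,0],[0,0,0]],[1,[0,0,0],[0,0,0]]])

```text
t: 29.77
tool_pos: [0.5046, -0.2552, 0.2413]
tool_rot: [-0.305, 3.127, -0.0]
contact_force: [-0.1, 0.0, -6.7]
opening: 0.0227
grip_force: 89.0
```

Run:
```python
from h import *
b=bottle_y();R,p,o=board();print(b,p,R[2],o["grip_force"])
if b and abs(b[2][1]+14)<5: print(ctrl.finish_job())
```

```text
(29.77, 'xy', [-11.5, -14.0], 'size', [141.0, 49.0], 1126) [ 0.50454752 -0.2552538   0.10000449] [ 3.13838418e-05 -2.19005272e-05  9.99999999e-01] 89.01536464691162
the job is handed in; nothing more can be done
None
```

Job handed in at about 30 s: the paint was rolled to and fro twice (about +143, −144, +151 and −128 mm from the middle), then the board was held level about 100 mm above the bench, centred over the mat, for 6 s and still in the grip, with the bottle still about 14 mm from the middle.

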